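Rack the bench bottles by height beside the number pad

ROBOT

A 6-joint arm with a two-finger parallel gripper is mounted at the origin on the work surface. World frame = base frame: x ahead of the robot, y to its left, z up, the work surface at z = 0. Lengths are in m, angles in rad, forces in N, time in s.
With the tool pointing down it reaches from about 0.25 to 0.725 m from the base axis. Payload 4 kg.
Tool frame: the origin (TCP) lies on the centre line of the jaws, within the pads' length; the fingertips stand ahead of it and the grasp point (between the pads) lies 11 mm behind it (env.tip_extent is the z of the fingertips in the tool frame, in m); z points along the fingers, y is the direction in which the jaws open and shut (so a half turn about z gives the same grasp; the last joint's range is limited). The gripper opens to 85 mm and grips with 20 to 120 N. Pads are 22 mm wide; open, the fingers measure 114 mm over their backs; the gripper's body (76 mm by 85 mm) begins 54 mm behind the grasp point. The pads swing forward as they close: fully open they stand 13 mm farther back than shut.
Start: joints at [-1.168, 0.241, 0.005, 1.335, 0, 1.571], TCP at [0.196, -0.46, 0.239] pointing down, gripper open.
Joint ranges: [-2.72, 2.72], [-1.05, 1.87], [-1.09, 1.28], [-1.99, 2.15], [-1.42, 1.44], [-3.14, 3.14]. Speed limits (rad/s): [2.79, 2.79, 3.14, 3.14, 3.14, 3.14].

INTERFACE

Orientations are given as a rotation vector (axis times angle).
In Python, from plant import env gives the robot as it stands. The module is installed in compiled form; this text tells all that it offers.
- The arm moves only by the tool arm_command, never from a script. Its argument "commands" is a list of rows, each an object with "grip": the opening in per cent of the stroke, from 0 (shut) to 100 (fully open); "xyz": the shift along the tool's x, y, z in units of 30 mm (1.0 is 30 mm), a list of three; "turn": the turn about the tool's z in units of 6 degrees (1.0 is 6 degrees). A call has 1 to 10 rows; each row shifts and turns the commanded pose from where the row before left it, along the tool's axes as they then stand; what a row does not reach is not made up. A row lasts 1/10 s, in which the tool goes at most 50 mm and 8.59 degrees, less where a joint would pass 70% of its speed; a pose out of reach is approached as far as the arm can. A call is refused whole if a number of a shift passes 1 or a number of a turn 1, either way. A call with a gripper value outside its range is refused whole. The fingers move at their own pace and stop on an object; "squeeze" is the grip in N (left out, the last holds). Time passes only in rows, so rows that do not move let the fingers close. It gives the time, the measured TCP pose, the force and the opening at its end, in the units of the state.
- env.sense(): the state, without advancing time (a new reading comes with each control period).
- env.get_image(name): name is "side" or "top" or "wrist"; returns a dict with "pixels" (420x560x3 uint8, red, green, blue), "depth" (420x560 float32, m along the optical axis (not along the pixel's ray), 0 where there is no reading), "mtx" (3x3 intrinsics, pixels), "camera_from_world" (4x4, takes a point from world to camera coordinates). Camera axes: x right, y down, z forward; pixel columns grow to the right and rows downward; lengths in m; the calibration is good to about 2 mm. A picture is of the moment at which its call begins.
- env.close_job(): hands the job in, once; it reports no verdict.
The state is a dict: "time_s": time; "joint_pos": joint angles; "joint_velocities": joint speeds; "joint_efforts": joint torques, N m; "tool_pos": TCP position; "eef_rot": TCP orientation; "wrist_force": force on the tool from outside, world axes, zero at the start; "ft_torque": the same for the moment, N m; "finger_gap": opening from 0.0 (shut) to 1.0 (fully open).
Only numpy, scipy, OpenCV 4.12 (cv2) and the standard library are available. Lean on these libraries where they do the work, as an engineer would, in place of code of your own. Each camera call takes 0.05 s, during which the arm holds its last target. There are 200 camera calls.

TASK

Stand the four bottles from the bench upright in the wells of the wooden bottle rack, one to a well and in order of height: the shortest in the well next to the number pad that is being built, the tallest at the far end. Set each one down rather than dropping it, and do not shift the number pad, the parts box, the solder spool, the screwdriver or the tweezers.

Things in the scene. Friction and masses are not known exactly. Their poses are not given: they have to be found in the camera images.
- pot_center (a point): Shortest bottle: lubricant pot, 44 mm high; pale cream jar, 36 mm across and 28 mm high, under a black ribbed screw lid 38 mm across and 16 mm high. Closed, rigid, round about its upright axis. The point given is on that axis, half-way up (22 mm above its underside); z along the axis. 50 g, give or take 30 per cent.
- dropper_center (a point): Second shortest: amber glass dropper bottle, 62 mm high; body 34 mm across up to 38 mm, paper band, then shoulder and a black collar 21 mm across with a small rubber bulb. Closed, rigid, round about its upright axis. The point given is on that axis, half-way up (31 mm above its underside); z along the axis. 60 g, give or take 30 per cent.
- flux_center (a point): Third: white plastic flux bottle with a green band, 80 mm high; body 36 mm across up to 52 mm, then shoulder and a red pointed cap 23 mm across at its foot. Closed, rigid, round about its upright axis. The point given is on that axis, half-way up (40 mm above its underside); z along the axis. 80 g, give or take 30 per cent.
- cleaner_center (a point): Tallest: blue plastic cleaner bottle with a paper band, 98 mm high; body 38 mm across up to 66 mm, then shoulder and a white cap 27 mm across. Closed, rigid, round about its upright axis. The point given is on that axis, half-way up (49 mm above its underside); z along the axis. 120 g, give or take 30 per cent.
- rack: Bottle rack, fixed to the bench: plywood block 66 mm (x) by 254 mm (y, with its thin dark steel end plates) and 18 mm high. Four round wells in a row along its y axis, centres at x = 0 and y = -93, -31, +31 and +93 mm, each 52 mm across and 6 mm deep, with black rubber floors 12 mm above the bench. Origin at the centre of its underside; x points away from the robot, turned by up to about 0.2 rad.
- numpad_center (a point): Number pad being built, lying loose beside one end of the rack, either its +y or its -y end: white case, white and orange keycaps, three bare black switches; 108 mm (x) by 88 mm (y), 30 mm high. The point is at its middle, 15 mm above its underside. It decides which end of the rack gets the shortest bottle.
- partsbox: Clear open small-parts box with six compartments of coloured components, 108 mm (x) by 84 mm (y), 30 mm high, loose beside the other end of the rack. Not to be shifted. Origin at the centre of its underside.
- spool: Solder spool standing on its end on the bench between the bottles, bare metal, 45 mm across and 34 mm high. Not to be shifted. Origin at the centre of its underside.
- screwdriver: Small screwdriver with red handle lying on the bench between the bottles, 148 mm long along its x, 14 mm thick. Not to be shifted. Origin under its middle, on the bench.
- tweezers: Steel tweezers lying on the bench between the bottles, about 131 mm long along their x, 16 mm wide, 8 mm high. Not to be shifted. Origin under their middle, on the bench.

How it is judged:
By the outcome, as a careful person would: the job done as asked, in the order asked, and still so for the second after the job is handed in, with the robot touching nothing.
It also fails if it takes over 91 s, if anything falls off the work surface, if the arm or the gripper's body presses on something with over 40 N, if the wrist force passes 120 N, or if a joint passes its speed limit or range.

## Working session

There is one attempt and no reset: what is moved stays moved. The work goes in short steps, Python scripts to look and compute and a tool call to move; the robot and the scene stay as the last step left them, time stands still between calls to the robot, and variables do not carry over. Pictures are saved under pics/ and viewed, about 12 in all and at most 16, crops included, and the job is handed in when it is done.

Besides the shell and the picture viewer there is one more tool, called after "Request:" as name(argument=value, ...), one argument or row to a line, values as JSON. arm_command: Moves the arm, as the interface text tells. Its arguments: {"type":"object","properties":{"commands":{"type":"array"},"squeeze":{"type":"number"}},"required":["commands"]}

```bash
mkdir -p pics
python3 - <<'E'
from plant import env
import cv2,numpy as np
s=env.sense();print(s['tool_pos'],s['eef_rot'],s['finger_gap'],env.tip_extent)
for n in['top','side']:
    d=env.get_image(n);np.savez(f'{n}0.npz',**d);cv2.imwrite(f'pics/{n}0.png',d['pixels'][:,:,::-1]);print(n,d['mtx'].tolist(),d['camera_from_world'].round(4).tolist())
E
ls
```

```text
[ 0.19575791 -0.45941458  0.23841464] [-3.07608669e+00 -6.28058675e-01  6.79227600e-04] 0.9993293340452318 0.008
top [[513.9461341614212, 0.0, 277.11879042827485], [0.0, 513.9461341614212, 201.5608174312471], [0.0, 0.0, 1.0]] [[-0.0158, -0.9999, 0.0054, 0.0074], [-0.9887, 0.0149, -0.1489, 0.5221], [0.1488, -0.0077, -0.9888, 1.0561], [0.0, 0.0, 0.0, 1.0]]
side [[393.8232924503342, 0.0, 276.86492236434566], [0.0, 393.8232924503342, 209.13601935605914], [0.0, 0.0, 1.0]] [[-0.8311, -0.5562, 0.0063, 0.4294], [-0.3615, 0.5316, -0.766, 0.2572], [0.4227, -0.6389, -0.6428, 0.5576], [0.0, 0.0, 0.0, 1.0]]
pics
side0.npz
top0.npz
```

View pics/top0.png

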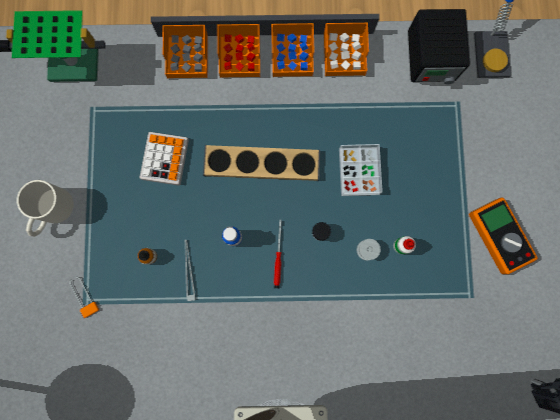

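View pics/side0.png

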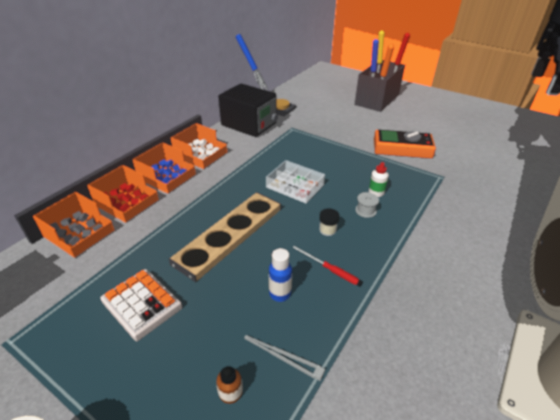

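Top view: number pad at (163,158) is left, which is +y. Wells at (219,161), (247,162), (275,163), (303,164). Dropper (147,256), cleaner (231,236), pot (321,231), flux (405,245), with the spool at (369,249) close to the flux. So the order from +y is pot, dropper, flux, cleaner.

```bash
cat > h.py <<'E'
import numpy as np,cv2
def ray(d,u,v,z):
    T=d['camera_from_world'];R=T[:3,:3];c=-R.T@T[:3,3]
    r=R.T@np.linalg.solve(d['mtx'],[u,v,1.]);return (c+r*(z-c[2])/r[2])[:2]
def cloud(d):
    T=d['camera_from_world'];K=d['mtx'];v,u=np.mgrid[:420,:560];Z=d['depth'].astype(float)
    P=np.stack([(u-K[0,2])/K[0,0]*Z,(v-K[1,2])/K[1,1]*Z,Z],-1)-T[:3,3]
    return P@T[:3,:3]
def proj(d,p):
    q=d['camera_from_world'][:3,:3]@p+d['camera_from_world'][:3,3];q=d['mtx']@q;return q[:2]/q[2]
E
python3 - <<'E'
from h import *
t=dict(np.load('top0.npz'));s=dict(np.load('side0.npz'));C=cloud(t);S=cloud(s)
print('bench z',np.median(C[200:220,450:460,2]))
B={'pot':(321,231,.044),'dropper':(147,256,.062),'flux':(405,245,.080),'cleaner':(231,236,.098),'spool':(369,249,.034)}
for n,(u,v,h) in B.items():
    p=ray(t,u,v,h);print(n,'seed',p.round(4))
    for nm,X in(('top',C),('side',S)):
        m=(np.hypot(X[...,0]-p[0],X[...,1]-p[1])<.03)&(X[...,2]>.008)&(X[...,2]<.12)
        Q=X[m];z=Q[:,2];zm=np.percentile(z,98)
        lo=Q[(z>zm-.004)];print('  ',nm,len(Q),'zmax',zm.round(4),'topmean',lo[:,:2].mean(0).round(4),'bbox',np.percentile(Q[:,0],[2,98]).round(4),np.percentile(Q[:,1],[2,98]).round(4))
g=cv2.cvtColor(t['pixels'],cv2.COLOR_RGB2GRAY)
m=(g<40).astype(np.uint8);m[:135]=0;m[190:]=0;m[:,:200]=0;m[:,325:]=0
cs,_=cv2.findContours(m,cv2.RETR_EXTERNAL,cv2.CHAIN_APPROX_NONE)
for c in cs:
    if cv2.contourArea(c)>150:
        e=cv2.fitEllipse(c);print('well',np.round(e[0],1),np.round(e[1],1),ray(t,*e[0],.014).round(4))
# rack top by height
m=((C[...,2]>.013)&(C[...,2]<.024)).astype(np.uint8);m[:140]=0;m[190:]=0;m[:,:195]=0;m[:,330:]=0
cs,_=cv2.findContours(m,0,2);c=max(cs,key=cv2.contourArea);r=cv2.minAreaRect(c);print('rack',r,[ray(t,*q,.018).round(4) for q in cv2.boxPoints(r)],ray(t,*r[0],.018))
g=cv2.cvtColor(s['pixels'],cv2.COLOR_RGB2GRAY)
m=(g<30).astype(np.uint8);cs,_=cv2.findContours(m[190:275,170:285].copy(),0,cv2.CHAIN_APPROX_NONE)
for c in cs:
    if cv2.contourArea(c)>80:
        e=cv2.fitEllipse(c);q=np.add(e[0],(170,190));print('side well',q.round(1),np.round(e[1],1),ray(s,*q,.014).round(4))
E
```

```text
bench z 0.0010477905130996032
pot seed [ 0.4574 -0.092 ]
   top 272 zmax 0.0471 topmean [ 0.4579 -0.0935] bbox [0.4405 0.4746] [-0.1101 -0.0754]
   side 412 zmax 0.0453 topmean [ 0.4541 -0.0906] bbox [0.4364 0.4707] [-0.1075 -0.0735]
dropper seed [0.4099 0.268 ]
   top 247 zmax 0.0629 topmean [0.4123 0.2779] bbox [0.3968 0.4278] [0.261  0.2915]
   side 730 zmax 0.0618 topmean [0.4089 0.279 ] bbox [0.3929 0.4212] [0.2662 0.2952]
flux seed [ 0.4231 -0.2582]
   top 309 zmax 0.0793 topmean [ 0.4263 -0.2695] bbox [0.4099 0.4425] [-0.2846 -0.2523]
   side 430 zmax 0.0779 topmean [ 0.4222 -0.2662] bbox [0.4053 0.4376] [-0.2735 -0.2502]
cleaner seed [0.4452 0.0928]
   top 302 zmax 0.1012 topmean [0.4504 0.0954] bbox [0.4319 0.4656] [0.0768 0.1113]
   side 989 zmax 0.0989 topmean [0.4468 0.097 ] bbox [0.4284 0.4601] [0.0859 0.1151]
spool seed [ 0.4186 -0.1933]
   top 355 zmax 0.0377 topmean [ 0.4186 -0.1945] bbox [0.3995 0.4395] [-0.2145 -0.1746]
   side 363 zmax 0.0357 topmean [ 0.4151 -0.1924] bbox [0.3952 0.4349] [-0.2128 -0.1723]
well [303.2 164. ] [20.3 20.9] [ 0.6089 -0.0597]
well [275.  162.8] [20.5 20.7] [0.6124 0.0023]
well [246.9 161.6] [20.6 20.7] [0.6159 0.0642]
well [218.9 160.4] [20.5 20.8] [0.6196 0.1261]
rack ((261.4479675292969, 162.0167236328125), (116.06847381591797, 30.315277099609375), 2.1409013271331787) [array([0.5865, 0.1606]), array([0.6547, 0.1585]), array([ 0.6411, -0.0974]), array([ 0.5731, -0.093 ])] [0.61371149 0.0321724 ]
```

Request:
arm_command(
  commands=[
    {"grip": 100,"xyz": [0,0,0.2],"turn": -1},
    {"grip": 100,"xyz": [0,0,0.2],"turn": -1},
    {"grip": 100,"xyz": [0,0,0.2],"turn": -1},
    {"grip": 100,"xyz": [0,0,0.2],"turn": -1},
    {"grip": 100,"xyz": [0,0,0.2],"turn": -1},
    {"grip": 100,"xyz": [0,0,0.2],"turn": -1},
    {"grip": 100,"xyz": [0,0,0.2],"turn": -1},
    {"grip": 100,"xyz": [0,0,0.2],"turn": -1},
    {"grip": 100,"xyz": [0,0,0.2],"turn": -1},
    {"grip": 100,"xyz": [0,0,0.2],"turn": -1},
  ],
  squeeze=30,
)

```text
time_s: 1.1
tool_pos: [0.1958, -0.4596, 0.1785]
eef_rot: [-2.346, -2.088, -0.001]
wrist_force: [0.5, 0.0, -0.3]
finger_gap: 1.001
```

Request:
arm_command(
  commands=[
    {"grip": 100,"xyz": [0,0,0],"turn": -1},
    {"grip": 100,"xyz": [0,0,0],"turn": -0.15},
  ],
)

```text
time_s: 1.3
tool_pos: [0.1958, -0.4595, 0.1786]
eef_rot: [-2.22, -2.221, -0.001]
wrist_force: [0.4, -0.3, -0.4]
finger_gap: 1.003
```

Request:
arm_command(
  commands=[
    {"grip": 100,"xyz": [1,0.7,0],"turn": 0},
    {"grip": 100,"xyz": [1,0.7,0],"turn": 0},
    {"grip": 100,"xyz": [1,0.7,0],"turn": 0},
    {"grip": 100,"xyz": [1,0.7,0],"turn": 0},
    {"grip": 100,"xyz": [1,0.7,0],"turn": 0},
    {"grip": 100,"xyz": [1,0.7,0],"turn": 0},
    {"grip": 100,"xyz": [1,0.7,0],"turn": 0},
    {"grip": 100,"xyz": [1,0.7,0],"turn": 0},
    {"grip": 100,"xyz": [1,0.7,0],"turn": 0},
    {"grip": 100,"xyz": [1,0.7,0],"turn": 0},
  ],
)

```text
time_s: 2.3
tool_pos: [0.4068, -0.1587, 0.1794]
eef_rot: [2.224, 2.219, 0.0]
wrist_force: [0.1, 0.1, -0.5]
finger_gap: 1.001
```

Request:
arm_command(
  commands=[
    {"grip": 100,"xyz": [0.75,0.57,0],"turn": 0},
    {"grip": 100,"xyz": [0.75,0.55,0],"turn": 0},
    {"grip": 100,"xyz": [0.75,0.55,0],"turn": 0},
    {"grip": 100,"xyz": [0,0,0],"turn": 0},
  ],
)

```text
time_s: 2.7
tool_pos: [0.458, -0.0904, 0.1793]
eef_rot: [2.219, 2.223, 0.002]
wrist_force: [-0.4, 0.7, -0.1]
finger_gap: 1.005
```

Run:
```python
from plant import env
from h import *
s=env.sense();print(s['tool_pos'],s['eef_rot'])
d=env.get_image('wrist');np.savez('wrist0.npz',**d);cv2.imwrite('pics/w0.png',d['pixels'][:,:,::-1])
print(proj(d,np.array([.456,-.092,.044])),proj(d,np.array([.614,.065,.014])))
```

```text
[ 0.45799335 -0.09038926  0.17929553] [2.21883034e+00 2.22348966e+00 2.02760910e-03]
[275.17156874 203.03872531] [448.85978886  28.49383589]
```

View pics/w0.png

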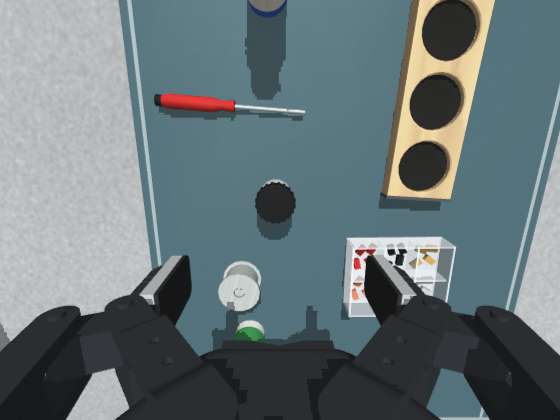

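The wrist view shows the pot lid at (275,202) and well 2 at (449,29). My projections were (275,203) and (449,28), so the averaged positions agree. Next I descend on the pot.

Request:
arm_command(
  commands=[
    {"grip": 100,"xyz": [-0.05,-0.07,1],"turn": 0},
    {"grip": 100,"xyz": [0,0,1],"turn": 0},
    {"grip": 100,"xyz": [0,0,1],"turn": 0},
    {"grip": 100,"xyz": [0,0,0.9],"turn": 0},
    {"grip": 100,"xyz": [0,0,0.7],"turn": 0},
    {"grip": 100,"xyz": [0,0,0.4],"turn": 0},
    {"grip": 100,"xyz": [0,0,0.2],"turn": 0},
    {"grip": 100,"xyz": [0,0,0],"turn": 0},
  ],
)

```text
time_s: 3.55
tool_pos: [0.4531, -0.0946, 0.0227]
eef_rot: [-2.223, -2.218, 0.002]
wrist_force: [-0.6, 0.3, 0.3]
finger_gap: 1.003
```

Request:
arm_command(
  commands=[
    {"grip": 0,"xyz": [0,0,0],"turn": 0},
    {"grip": 0,"xyz": [0,0,0],"turn": 0},
    {"grip": 0,"xyz": [0,0,0],"turn": 0},
    {"grip": 0,"xyz": [0,0,0],"turn": 0},
    {"grip": 0,"xyz": [0,0,0],"turn": 0},
    {"grip": 0,"xyz": [0,0,0],"turn": 0},
    {"grip": 0,"xyz": [0,0,0],"turn": 0},
    {"grip": 0,"xyz": [0,0,0],"turn": 0},
  ],
)

```text
time_s: 4.35
tool_pos: [0.4548, -0.0942, 0.0241]
eef_rot: [2.221, 2.22, 0.001]
wrist_force: [-1.0, -0.0, 5.9]
finger_gap: 0.435
```

Request:
arm_command(
  commands=[
    {"grip": 0,"xyz": [0,0,0],"turn": 0},
    {"grip": 0,"xyz": [0,0,-0.3],"turn": 0},
    {"grip": 0,"xyz": [0,0,-0.7],"turn": 0},
    {"grip": 0,"xyz": [0,0,-0.9],"turn": 0},
    {"grip": 0,"xyz": [0,0,-0.9],"turn": 0},
    {"grip": 0,"xyz": [0,0,-0.9],"turn": 0},
    {"grip": 0,"xyz": [0,0,-0.5],"turn": 0},
    {"grip": 0,"xyz": [0,0,-0.2],"turn": 0},
    {"grip": 0,"xyz": [0,0,0],"turn": 0},
  ],
)

```text
time_s: 5.25
tool_pos: [0.4545, -0.0941, 0.1561]
eef_rot: [2.221, 2.22, 0.001]
wrist_force: [0.1, 0.2, -1.2]
finger_gap: 0.433
```

Run:
```python
from plant import env
from h import *
s=env.sense();print(s['tool_pos'],s['eef_rot'],s['finger_gap'],s['wrist_force'])
d=env.get_image('wrist');cv2.imwrite('pics/w1.png',d['pixels'][:,:,::-1])
```

```text
[ 0.45451978 -0.09411245  0.15608327] [2.22078812e+00 2.22014376e+00 1.42414350e-03] 0.43335174254203435 [ 0.07232411  0.16051544 -1.21439885]
```

View pics/w1.png

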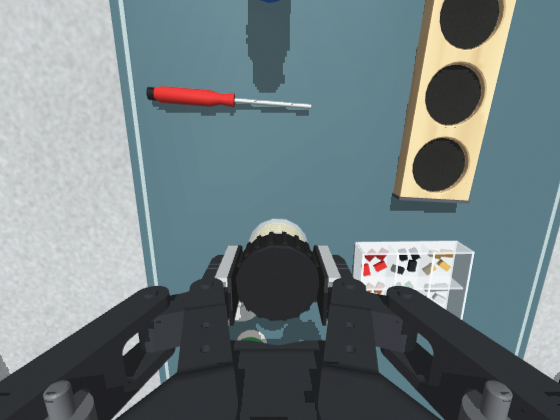

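The pot hangs upright, lid at (278,275) centred between the pads. Next it goes to the +y well.

Request:
arm_command(
  commands=[
    {"grip": 0,"xyz": [0.4,0.3,0],"turn": 0},
    {"grip": 0,"xyz": [0.8,0.6,0],"turn": 0},
    {"grip": 0,"xyz": [0.9,0.7,0],"turn": 0},
    {"grip": 0,"xyz": [0.9,0.7,0],"turn": 0},
    {"grip": 0,"xyz": [0.9,0.7,0],"turn": 0},
    {"grip": 0,"xyz": [0.9,0.7,0],"turn": 0},
    {"grip": 0,"xyz": [0.9,0.7,0],"turn": 0},
    {"grip": 0,"xyz": [0.9,0.6,0],"turn": 0},
    {"grip": 0,"xyz": [0.5,0.3,0],"turn": 0},
    {"grip": 0,"xyz": [0.23,0.13,0],"turn": 0},
  ],
)

```text
time_s: 6.3
tool_pos: [0.6172, 0.1284, 0.1531]
eef_rot: [-2.218, -2.223, 0.003]
wrist_force: [-0.7, 0.8, -0.9]
finger_gap: 0.433
```

Request:
arm_command(
  commands=[
    {"grip": 0,"xyz": [0,0,0],"turn": 0},
    {"grip": 0,"xyz": [0,0,0.5],"turn": 0},
    {"grip": 0,"xyz": [0,0,1],"turn": 0},
    {"grip": 0,"xyz": [0,0,0.8],"turn": 0},
    {"grip": 0,"xyz": [0,0,0.4],"turn": 0},
    {"grip": 0,"xyz": [0,0,0],"turn": 0},
  ],
)

```text
time_s: 6.9
tool_pos: [0.615, 0.1246, 0.072]
eef_rot: [-2.221, -2.218, 0.007]
wrist_force: [0.1, 0.7, 0.0]
finger_gap: 0.433
```

Run:
```python
from plant import env
from h import *
s=env.sense();print(s['tool_pos'],s['eef_rot'],s['finger_gap'],s['wrist_force'])
d=env.get_image('wrist');a=d['pixels'][:,:,::-1]
e=env.get_image('side')['pixels'][100:310,80:360,::-1];cv2.imwrite('pics/w2.png',np.vstack([cv2.resize(a,(400,300)),cv2.resize(e,(400,300))]))
```

```text
[0.61497573 0.12459755 0.07200097] [-2.22104421 -2.21780308  0.00703506] 0.43331569930696345 [0.13269186 0.72866109 0.0311112 ]
```

View pics/w2.png

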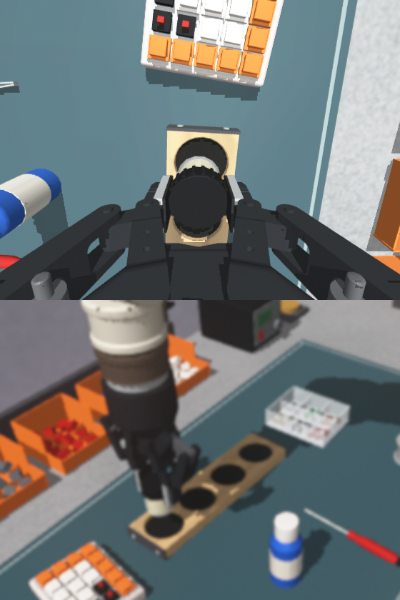

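Request:
arm_command(
  commands=[
    {"grip": 0,"xyz": [0.03,0.05,0.3],"turn": 0},
    {"grip": 0,"xyz": [0,0,0.35],"turn": 0},
    {"grip": 0,"xyz": [0,0,0.25],"turn": 0},
    {"grip": 0,"xyz": [0,0,0.1],"turn": 0},
    {"grip": 0,"xyz": [0,0,0.1],"turn": 0},
    {"grip": 0,"xyz": [0,0,0],"turn": 0},
    {"grip": 0,"xyz": [0,0,0],"turn": 0},
  ],
)

```text
time_s: 7.7
tool_pos: [0.6188, 0.1267, 0.0414]
eef_rot: [2.222, 2.221, 0.0]
wrist_force: [0.0, 0.2, -1.0]
finger_gap: 0.432
```

Request:
arm_command(
  commands=[
    {"grip": 0,"xyz": [0,0,0.06],"turn": 0},
    {"grip": 0,"xyz": [0,0,0.06],"turn": 0},
    {"grip": 0,"xyz": [0,0,0.05],"turn": 0},
    {"grip": 0,"xyz": [0,0,0],"turn": 0},
    {"grip": 0,"xyz": [0,0,0],"turn": 0},
  ],
)

```text
time_s: 8.2
tool_pos: [0.6187, 0.1267, 0.0363]
eef_rot: [2.222, 2.221, 0.0]
wrist_force: [0.1, 0.1, -0.1]
finger_gap: 0.432
```

Request:
arm_command(
  commands=[
    {"grip": 0,"xyz": [0,0,0.02],"turn": 0},
    {"grip": 46,"xyz": [0,0,0],"turn": 0},
    {"grip": 52,"xyz": [0,0,0],"turn": 0},
    {"grip": 60,"xyz": [0,0,0],"turn": 0},
    {"grip": 80,"xyz": [0,0,0],"turn": 0},
    {"grip": 100,"xyz": [0,0,0],"turn": 0},
    {"grip": 100,"xyz": [0,0,0],"turn": 0},
    {"grip": 100,"xyz": [0,0,0],"turn": 0},
    {"grip": 100,"xyz": [0,0,-0.3],"turn": 0},
    {"grip": 100,"xyz": [0,0,-0.7],"turn": 0},
  ],
)

```text
time_s: 9.2
tool_pos: [0.6169, 0.1263, 0.0642]
eef_rot: [-2.22, -2.219, 0.006]
wrist_force: [-0.1, 0.2, 0.6]
finger_gap: 0.992
```

Request:
arm_command(
  commands=[
    {"grip": 100,"xyz": [0,0,-1],"turn": 0},
    {"grip": 100,"xyz": [0,0,-1],"turn": 0},
    {"grip": 100,"xyz": [0,0,-0.8],"turn": 0},
    {"grip": 100,"xyz": [0,0,-0.3],"turn": 0},
    {"grip": 100,"xyz": [0,0,0],"turn": 0},
  ],
)

```text
time_s: 9.7
tool_pos: [0.6197, 0.1269, 0.1607]
eef_rot: [2.22, 2.219, 0.005]
wrist_force: [-0.3, 0.2, 0.7]
finger_gap: 0.996
```

Run:
```python
from plant import env
from h import *
s=env.sense();print(s['tool_pos'],s['eef_rot'],s['finger_gap'])
d=env.get_image('wrist');a=d['pixels'][:,:,::-1]
cv2.imwrite('pics/w3.png',a)
print(proj(d,np.array([.6175,.127,.056])),proj(d,np.array([.6175,.127,.014])))
```

```text
[0.61972858 0.12690089 0.16072917] [2.22024702 2.21945368 0.00532449] 0.9960913175386864
[274.3318202  209.99935561] [274.59270286 198.5401567 ]
```

View pics/w3.png

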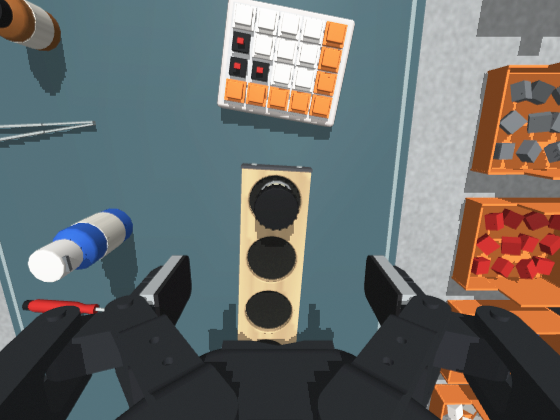

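The pot stands in the first well, lid at about (275,206) inside the well ring. Dropper next.

Request:
arm_command(
  commands=[
    {"grip": 100,"xyz": [0.4,-0.5,0],"turn": 0},
    {"grip": 100,"xyz": [0.6,-0.8,0],"turn": 0},
    {"grip": 100,"xyz": [0.7,-0.9,0],"turn": 0},
    {"grip": 100,"xyz": [0.7,-1,0],"turn": 0},
    {"grip": 100,"xyz": [0.7,-1,0],"turn": 0},
    {"grip": 100,"xyz": [0.7,-1,0],"turn": 0},
    {"grip": 100,"xyz": [0.6,-0.9,0],"turn": 0},
    {"grip": 100,"xyz": [0.4,-0.6,0],"turn": 0},
    {"grip": 100,"xyz": [0.25,-0.27,0],"turn": 0},
    {"grip": 100,"xyz": [0,0,0],"turn": 0},
  ],
)

```text
time_s: 10.75
tool_pos: [0.4083, 0.2785, 0.1575]
eef_rot: [-2.219, -2.223, 0.003]
wrist_force: [1.0, 0.1, 0.2]
finger_gap: 1.005
```

Request:
arm_command(
  commands=[
    {"grip": 100,"xyz": [0,0,0.4],"turn": 0},
    {"grip": 100,"xyz": [0,0,0.5],"turn": 0},
    {"grip": 100,"xyz": [0,0,0.5],"turn": 0},
    {"grip": 100,"xyz": [0,0,0.3],"turn": 0},
    {"grip": 100,"xyz": [0,0,0],"turn": 0},
    {"grip": 100,"xyz": [0,0,0],"turn": 0},
  ],
)

```text
time_s: 11.35
tool_pos: [0.41, 0.2778, 0.1073]
eef_rot: [-2.223, -2.22, 0.001]
wrist_force: [0.0, 1.0, 0.6]
finger_gap: 1.001
```

Run:
```python
from plant import env
from h import *
s=env.sense();print(s['tool_pos'],s['eef_rot'],s['finger_gap'])
d=env.get_image('wrist');a=d['pixels'][:,:,::-1]
cv2.imwrite('pics/w4.png',a)
print(proj(d,np.array([.4105,.2785,.062])),proj(d,np.array([.4105,.2785,.0])))
```

```text
[0.40999852 0.27782134 0.10731691] [-2.22293978e+00 -2.21993352e+00  8.96220482e-04] 1.0011521091279294
[278.21100504 233.54581845] [278.04804675 208.39788244]
```

View pics/w4.png

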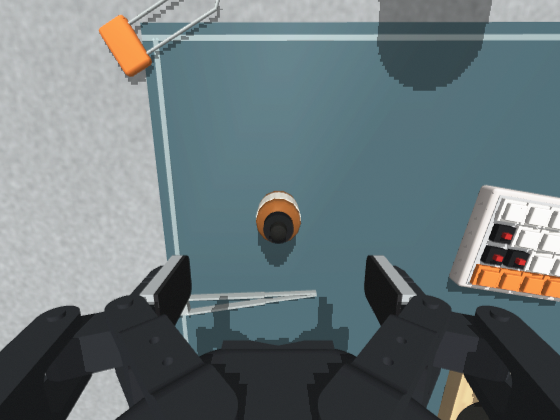

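Dropper bulb at (279,230), predicted (278,233), so it is aligned. Tweezers at (250,297) are well clear in -y.

Request:
arm_command(
  commands=[
    {"grip": 100,"xyz": [0.03,0,0.5],"turn": 0},
    {"grip": 100,"xyz": [0,0,0.8],"turn": 0},
    {"grip": 100,"xyz": [0,0,0.8],"turn": 0},
    {"grip": 100,"xyz": [0,0,0.5],"turn": 0},
    {"grip": 100,"xyz": [0,0,0.24],"turn": 0},
    {"grip": 100,"xyz": [0,0,0.1],"turn": 0},
    {"grip": 100,"xyz": [0,0,0],"turn": 0},
    {"grip": 100,"xyz": [0,0,0],"turn": 0},
  ],
)

```text
time_s: 12.2
tool_pos: [0.4103, 0.2797, 0.0204]
eef_rot: [2.222, 2.221, 0.003]
wrist_force: [0.4, 0.2, -0.2]
finger_gap: 1.003
```

Request:
arm_command(
  commands=[
    {"grip": 0,"xyz": [0,0,0],"turn": 0},
    {"grip": 0,"xyz": [0,0,0],"turn": 0},
    {"grip": 0,"xyz": [0,0,0],"turn": 0},
    {"grip": 0,"xyz": [0,0,0],"turn": 0},
    {"grip": 0,"xyz": [0,0,0],"turn": 0},
    {"grip": 0,"xyz": [0,0,0],"turn": 0},
    {"grip": 0,"xyz": [0,0,0],"turn": 0},
    {"grip": 0,"xyz": [0,0,0],"turn": 0},
  ],
)

```text
time_s: 13.0
tool_pos: [0.4097, 0.2793, 0.0198]
eef_rot: [2.222, 2.221, 0.001]
wrist_force: [-1.8, -1.7, 6.4]
finger_gap: 0.384
```

Request:
arm_command(
  commands=[
    {"grip": 0,"xyz": [0,0,-0.2],"turn": 0},
    {"grip": 0,"xyz": [0,0,-0.6],"turn": 0},
    {"grip": 0,"xyz": [0,0,-0.9],"turn": 0},
    {"grip": 0,"xyz": [0,0,-0.9],"turn": 0},
    {"grip": 0,"xyz": [0,0,-0.9],"turn": 0},
    {"grip": 0,"xyz": [0,0,-0.7],"turn": 0},
    {"grip": 0,"xyz": [0,0,-0.3],"turn": 0},
    {"grip": 0,"xyz": [0,0,0],"turn": 0},
  ],
)

```text
time_s: 13.8
tool_pos: [0.4103, 0.2796, 0.1555]
eef_rot: [2.222, 2.221, 0.004]
wrist_force: [0.5, -0.3, -1.0]
finger_gap: 0.379
```

Request:
arm_command(
  commands=[
    {"grip": 0,"xyz": [-0.4,0.4,0],"turn": 0},
    {"grip": 0,"xyz": [-0.7,0.7,0],"turn": 0},
    {"grip": 0,"xyz": [-0.9,0.8,0],"turn": 0},
    {"grip": 0,"xyz": [-0.9,0.8,0],"turn": 0},
    {"grip": 0,"xyz": [-0.9,0.9,0],"turn": 0},
    {"grip": 0,"xyz": [-0.9,0.9,0],"turn": 0},
    {"grip": 0,"xyz": [-0.9,0.8,0],"turn": 0},
    {"grip": 0,"xyz": [-0.7,0.7,0],"turn": 0},
    {"grip": 0,"xyz": [-0.5,0.5,0],"turn": 0},
    {"grip": 0,"xyz": [-0.34,0.31,0],"turn": 0},
  ],
)

```text
time_s: 14.8
tool_pos: [0.6138, 0.0632, 0.152]
eef_rot: [-2.222, -2.218, 0.004]
wrist_force: [-1.1, 0.5, -1.4]
finger_gap: 0.383
```

Request:
arm_command(
  commands=[
    {"grip": 0,"xyz": [0,0,0],"turn": 0},
    {"grip": 0,"xyz": [0,0,0.4],"turn": 0},
    {"grip": 0,"xyz": [0,0,0.8],"turn": 0},
    {"grip": 0,"xyz": [0,0,0.7],"turn": 0},
    {"grip": 0,"xyz": [0,0,0.3],"turn": 0},
    {"grip": 0,"xyz": [0,0,0],"turn": 0},
    {"grip": 0,"xyz": [0,0,0],"turn": 0},
  ],
)

```text
time_s: 15.5
tool_pos: [0.6137, 0.0655, 0.0888]
eef_rot: [2.221, 2.222, 0.0]
wrist_force: [-0.0, 0.4, -0.6]
finger_gap: 0.384
```

Request:
arm_command(
  commands=[
    {"grip": 0,"xyz": [0,0,0.4],"turn": 0},
    {"grip": 0,"xyz": [0,0,0.6],"turn": 0},
    {"grip": 0,"xyz": [0,0,0.4],"turn": 0},
    {"grip": 0,"xyz": [0,0,0.2],"turn": 0},
    {"grip": 0,"xyz": [0,0,0.1],"turn": 0},
    {"grip": 0,"xyz": [0,0,0.06],"turn": 0},
    {"grip": 0,"xyz": [0,0,0.05],"turn": 0},
    {"grip": 0,"xyz": [0,0,0.05],"turn": 0},
    {"grip": 0,"xyz": [0,0,0],"turn": 0},
    {"grip": 0,"xyz": [0,0,0],"turn": 0},
  ],
)

```text
time_s: 16.5
tool_pos: [0.614, 0.0649, 0.0329]
eef_rot: [2.222, 2.221, 0.001]
wrist_force: [-0.7, 0.2, -0.6]
finger_gap: 0.378
```

Request:
arm_command(
  commands=[
    {"grip": 0,"xyz": [0,0,0.03],"turn": 0},
    {"grip": 0,"xyz": [0,0,0.02],"turn": 0},
    {"grip": 0,"xyz": [0,0,0],"turn": 0},
    {"grip": 0,"xyz": [0,0,0],"turn": 0},
  ],
)

```text
time_s: 16.9
tool_pos: [0.6141, 0.0649, 0.0319]
eef_rot: [2.221, 2.221, 0.001]
wrist_force: [-2.5, 0.2, 5.8]
finger_gap: 0.377
```

Contact force is 5.8 N, so it is on the floor. Releasing.

Request:
arm_command(
  commands=[
    {"grip": 41,"xyz": [0,0,0],"turn": 0},
    {"grip": 46,"xyz": [0,0,0],"turn": 0},
    {"grip": 54,"xyz": [0,0,0],"turn": 0},
    {"grip": 70,"xyz": [0,0,0],"turn": 0},
    {"grip": 100,"xyz": [0,0,0],"turn": 0},
    {"grip": 100,"xyz": [0,0,0],"turn": 0},
    {"grip": 100,"xyz": [0,0,0],"turn": 0},
    {"grip": 100,"xyz": [0,0,0],"turn": 0},
    {"grip": 100,"xyz": [0,0,-0.3],"turn": 0},
    {"grip": 100,"xyz": [0,0,-0.7],"turn": 0},
  ],
)

```text
time_s: 17.9
tool_pos: [0.6121, 0.0647, 0.0598]
eef_rot: [-2.22, -2.219, 0.005]
wrist_force: [-0.4, 0.0, 0.7]
finger_gap: 1.0
```

Request:
arm_command(
  commands=[
    {"grip": 100,"xyz": [0,0,-1],"turn": 0},
    {"grip": 100,"xyz": [0,0,-1],"turn": 0},
    {"grip": 100,"xyz": [0,0,-0.8],"turn": 0},
    {"grip": 100,"xyz": [0,0,-0.4],"turn": 0},
    {"grip": 100,"xyz": [0,0,0],"turn": 0},
  ],
)

```text
time_s: 18.4
tool_pos: [0.6152, 0.065, 0.1597]
eef_rot: [2.22, 2.219, 0.006]
wrist_force: [1.2, 0.3, -0.1]
finger_gap: 1.005
```

Run:
```python
from plant import env
from h import *
s=env.sense();print(s['tool_pos'],s['eef_rot'],s['finger_gap'])
d=env.get_image('wrist');a=d['pixels'][:,:,::-1]
e=env.get_image('side')['pixels'][100:310,80:360,::-1];cv2.imwrite('pics/w5.png',np.vstack([cv2.resize(a,(400,300)),cv2.resize(e,(400,300))]))
```

```text
[0.61519896 0.06499845 0.15969903] [2.21971045 2.21885773 0.00589206] 1.0051094868242765
```

View pics/w5.png

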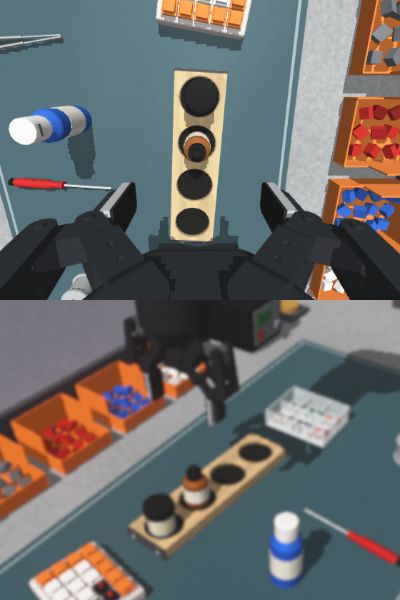

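Both the pot and the dropper stand upright in wells 1 and 2. Flux next.

Request:
arm_command(
  commands=[
    {"grip": 100,"xyz": [-0.5,-0.3,0],"turn": 0},
    {"grip": 100,"xyz": [-0.9,-0.5,0],"turn": 0},
    {"grip": 100,"xyz": [-1,-0.6,0],"turn": 0},
    {"grip": 100,"xyz": [-1,-0.6,0],"turn": 0},
    {"grip": 100,"xyz": [-1,-0.6,0],"turn": 0},
    {"grip": 100,"xyz": [-1,-0.6,0],"turn": 0},
    {"grip": 100,"xyz": [-1,-0.6,0],"turn": 0},
    {"grip": 100,"xyz": [-1,-0.6,0],"turn": 0},
    {"grip": 100,"xyz": [-1,-0.5,0],"turn": 0},
    {"grip": 100,"xyz": [-1,-0.5,0],"turn": 0},
  ],
)

```text
time_s: 19.5
tool_pos: [0.4496, -0.2176, 0.1552]
eef_rot: [-2.219, -2.219, 0.002]
wrist_force: [0.6, -0.2, -0.8]
finger_gap: 1.004
```

Request:
arm_command(
  commands=[
    {"grip": 100,"xyz": [-0.8,-0.5,0],"turn": 0},
    {"grip": 100,"xyz": [-0.6,-0.3,0],"turn": 0},
    {"grip": 100,"xyz": [-0.3,-0.17,0],"turn": 0},
    {"grip": 100,"xyz": [0,0,0.5],"turn": 0},
    {"grip": 100,"xyz": [0,0,0.5],"turn": 0},
    {"grip": 100,"xyz": [0,0,0.3],"turn": 0},
    {"grip": 100,"xyz": [0,0,0],"turn": 0},
    {"grip": 100,"xyz": [0,0,0],"turn": 0},
  ],
)

```text
time_s: 20.3
tool_pos: [0.4226, -0.2676, 0.1178]
eef_rot: [-2.22, -2.221, 0.0]
wrist_force: [-0.6, 0.0, 0.3]
finger_gap: 0.997
```

Run:
```python
from plant import env
from h import *
s=env.sense();print(s['tool_pos'],s['eef_rot'],s['finger_gap'])
d=env.get_image('wrist');a=d['pixels'][:,:,::-1]
cv2.imwrite('pics/w6.png',a)
print(proj(d,np.array([.424,-.268,.08])),proj(d,np.array([.424,-.268,.0])))
```

```text
[ 0.42260312 -0.26764135  0.11782738] [-2.22046523e+00 -2.22108703e+00  2.09123545e-04] 0.9971690543225428
[279.71122747 239.30538386] [279.10210665 206.53919156]
```

View pics/w6.png

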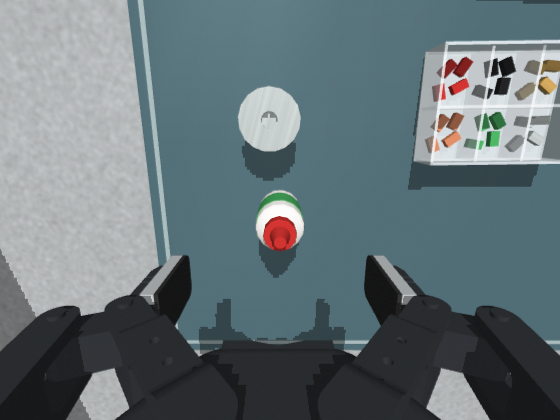

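The flux cap tip is at (280,238), predicted (280,239). The spool at (269,119) and the parts box are clear of the jaws.

Request:
arm_command(
  commands=[
    {"grip": 100,"xyz": [0,0.03,0.5],"turn": 0},
    {"grip": 100,"xyz": [0,0,0.8],"turn": 0},
    {"grip": 100,"xyz": [0,0,0.8],"turn": 0},
    {"grip": 100,"xyz": [0,0,0.5],"turn": 0},
    {"grip": 100,"xyz": [0,0,0.26],"turn": 0},
    {"grip": 100,"xyz": [0,0,0.1],"turn": 0},
    {"grip": 100,"xyz": [0,0,0],"turn": 0},
    {"grip": 100,"xyz": [0,0,0],"turn": 0},
  ],
)

```text
time_s: 21.15
tool_pos: [0.4243, -0.2685, 0.0303]
eef_rot: [2.22, 2.22, 0.001]
wrist_force: [-0.7, -0.7, 0.0]
finger_gap: 1.0
```

Request:
arm_command(
  commands=[
    {"grip": 0,"xyz": [0,0,0],"turn": 0},
    {"grip": 0,"xyz": [0,0,0],"turn": 0},
    {"grip": 0,"xyz": [0,0,0],"turn": 0},
    {"grip": 0,"xyz": [0,0,0],"turn": 0},
    {"grip": 0,"xyz": [0,0,0],"turn": 0},
    {"grip": 0,"xyz": [0,0,0],"turn": 0},
    {"grip": 0,"xyz": [0,0,0],"turn": 0},
    {"grip": 0,"xyz": [0,0,0],"turn": 0},
  ],
)

```text
time_s: 21.95
tool_pos: [0.4237, -0.2682, 0.0298]
eef_rot: [2.221, 2.221, 0.0]
wrist_force: [-0.7, 0.1, 5.5]
finger_gap: 0.411
```

Request:
arm_command(
  commands=[
    {"grip": 0,"xyz": [0,0,-0.2],"turn": 0},
    {"grip": 0,"xyz": [0,0,-0.6],"turn": 0},
    {"grip": 0,"xyz": [0,0,-0.9],"turn": 0},
    {"grip": 0,"xyz": [0,0,-0.9],"turn": 0},
    {"grip": 0,"xyz": [0,0,-0.9],"turn": 0},
    {"grip": 0,"xyz": [0,0,-0.7],"turn": 0},
    {"grip": 0,"xyz": [0,0,-0.3],"turn": 0},
    {"grip": 0,"xyz": [0,0,0],"turn": 0},
  ],
)

```text
time_s: 22.75
tool_pos: [0.4241, -0.2685, 0.1653]
eef_rot: [2.22, 2.219, 0.001]
wrist_force: [-0.5, -0.4, -0.6]
finger_gap: 0.41
```

Request:
arm_command(
  commands=[
    {"grip": 0,"xyz": [0.5,0.3,0],"turn": 0},
    {"grip": 0,"xyz": [0.8,0.6,0],"turn": 0},
    {"grip": 0,"xyz": [1,0.7,0],"turn": 0},
    {"grip": 0,"xyz": [1,0.7,0],"turn": 0},
    {"grip": 0,"xyz": [1,0.7,0],"turn": 0},
    {"grip": 0,"xyz": [1,0.7,0],"turn": 0},
    {"grip": 0,"xyz": [1,0.7,0],"turn": 0},
    {"grip": 0,"xyz": [1,0.7,0],"turn": 0},
    {"grip": 0,"xyz": [0.8,0.5,0],"turn": 0},
    {"grip": 0,"xyz": [0.6,0.4,0],"turn": 0},
  ],
)

```text
time_s: 23.75
tool_pos: [0.6033, -0.0052, 0.1618]
eef_rot: [-2.218, -2.221, 0.004]
wrist_force: [0.2, -0.0, -1.0]
finger_gap: 0.405
```

Request:
arm_command(
  commands=[
    {"grip": 0,"xyz": [0.35,0.21,0],"turn": 0},
    {"grip": 0,"xyz": [0,0,0],"turn": 0},
    {"grip": 0,"xyz": [0,0,0.4],"turn": 0},
    {"grip": 0,"xyz": [0,0,0.8],"turn": 0},
    {"grip": 0,"xyz": [0,0,0.7],"turn": 0},
    {"grip": 0,"xyz": [0,0,0.3],"turn": 0},
    {"grip": 0,"xyz": [0,0,0],"turn": 0},
    {"grip": 0,"xyz": [0,0,0],"turn": 0},
  ],
)

```text
time_s: 24.55
tool_pos: [0.6099, 0.0026, 0.0987]
eef_rot: [2.223, 2.22, 0.0]
wrist_force: [0.2, -1.0, -0.7]
finger_gap: 0.415
```

Request:
arm_command(
  commands=[
    {"grip": 0,"xyz": [0,0,0.4],"turn": 0},
    {"grip": 0,"xyz": [0,0,0.6],"turn": 0},
    {"grip": 0,"xyz": [0,0,0.4],"turn": 0},
    {"grip": 0,"xyz": [0,0,0.2],"turn": 0},
    {"grip": 0,"xyz": [0,0,0.1],"turn": 0},
    {"grip": 0,"xyz": [0,0,0.06],"turn": 0},
    {"grip": 0,"xyz": [0,0,0.05],"turn": 0},
    {"grip": 0,"xyz": [0,0,0.05],"turn": 0},
    {"grip": 0,"xyz": [0,0,0],"turn": 0},
    {"grip": 0,"xyz": [0,0,0],"turn": 0},
  ],
)

```text
time_s: 25.55
tool_pos: [0.61, 0.0034, 0.0428]
eef_rot: [2.222, 2.221, 0.001]
wrist_force: [0.7, 0.6, -0.7]
finger_gap: 0.413
```

Request:
arm_command(
  commands=[
    {"grip": 0,"xyz": [0,0,0.02],"turn": 0},
    {"grip": 0,"xyz": [0,0,0],"turn": 0},
    {"grip": 0,"xyz": [0,0,0],"turn": 0},
  ],
)

```text
time_s: 25.85
tool_pos: [0.6099, 0.0034, 0.0419]
eef_rot: [2.222, 2.221, 0.0]
wrist_force: [-0.3, 0.3, -0.7]
finger_gap: 0.408
```

Request:
arm_command(
  commands=[
    {"grip": 0,"xyz": [0,0,0.03],"turn": 0},
    {"grip": 0,"xyz": [0,0,0],"turn": 0},
    {"grip": 0,"xyz": [0,0,0],"turn": 0},
  ],
)

```text
time_s: 26.15
tool_pos: [0.61, 0.0034, 0.0418]
eef_rot: [2.222, 2.221, 0.001]
wrist_force: [-2.6, -0.0, 5.3]
finger_gap: 0.411
```

Contact. Release and rise.

Request:
arm_command(
  commands=[
    {"grip": 44,"xyz": [0,0,0],"turn": 0},
    {"grip": 49,"xyz": [0,0,0],"turn": 0},
    {"grip": 56,"xyz": [0,0,0],"turn": 0},
    {"grip": 70,"xyz": [0,0,0],"turn": 0},
    {"grip": 100,"xyz": [0,0,0],"turn": 0},
    {"grip": 100,"xyz": [0,0,0],"turn": 0},
    {"grip": 100,"xyz": [0,0,0],"turn": 0},
    {"grip": 100,"xyz": [0,0,0],"turn": 0},
    {"grip": 100,"xyz": [0,0,-0.3],"turn": 0},
    {"grip": 100,"xyz": [0,0,-0.7],"turn": 0},
  ],
)

```text
time_s: 27.15
tool_pos: [0.6082, 0.0034, 0.0697]
eef_rot: [-2.22, -2.219, 0.005]
wrist_force: [-0.3, 0.0, -0.3]
finger_gap: 0.999
```

Request:
arm_command(
  commands=[
    {"grip": 100,"xyz": [0,0,-1],"turn": 0},
    {"grip": 100,"xyz": [0,0,-1],"turn": 0},
    {"grip": 100,"xyz": [0,0,-0.8],"turn": 0},
    {"grip": 100,"xyz": [0,0,-0.3],"turn": 0},
    {"grip": 100,"xyz": [0,0,0],"turn": 0},
  ],
)

```text
time_s: 27.65
tool_pos: [0.611, 0.0034, 0.166]
eef_rot: [2.22, 2.219, 0.004]
wrist_force: [0.1, -0.4, -0.6]
finger_gap: 1.0
```

Request:
arm_command(
  commands=[
    {"grip": 100,"xyz": [0.2,-0.3,0],"turn": 0},
    {"grip": 100,"xyz": [0.4,-0.7,0],"turn": 0},
    {"grip": 100,"xyz": [0.5,-0.9,0],"turn": 0},
    {"grip": 100,"xyz": [0.5,-0.9,0],"turn": 0},
    {"grip": 100,"xyz": [0.5,-0.9,0],"turn": 0},
    {"grip": 100,"xyz": [0.5,-0.9,0],"turn": 0},
    {"grip": 100,"xyz": [0.3,-0.6,0],"turn": 0},
    {"grip": 100,"xyz": [0.2,-0.22,0],"turn": 0},
    {"grip": 100,"xyz": [0,0,0.5],"turn": 0},
    {"grip": 100,"xyz": [0,0,0],"turn": 0},
  ],
)

```text
time_s: 28.65
tool_pos: [0.4454, 0.0963, 0.1468]
eef_rot: [-2.22, -2.22, 0.006]
wrist_force: [0.4, -0.6, 0.3]
finger_gap: 1.0
```

Run:
```python
from plant import env
from h import *
s=env.sense();print(s['tool_pos'],s['eef_rot'],s['finger_gap'])
d=env.get_image('wrist');a=d['pixels'][:,:,::-1]
cv2.imwrite('pics/w7.png',a)
print(proj(d,np.array([.4485,.0965,.098])),proj(d,np.array([.4485,.0965,.0])))
```

```text
[0.44543554 0.09633584 0.14683016] [-2.21950348 -2.22007323  0.0060354 ] 1.0002944575654082
[282.34520797 232.41511144] [281.1693697  198.20544631]
```

View pics/w7.png

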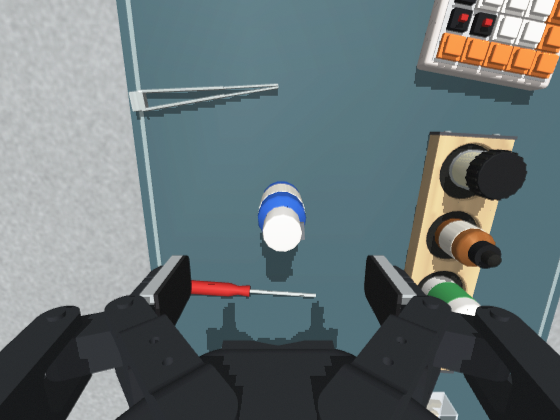

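The cleaner cap is at (282,229), predicted (282,232), so about 1 mm further +y. The screwdriver is clear and the three racked bottles are upright.

Request:
arm_command(
  commands=[
    {"grip": 100,"xyz": [0.04,0.02,0.5],"turn": 0},
    {"grip": 100,"xyz": [0,0,0.8],"turn": 0},
    {"grip": 100,"xyz": [0,0,0.9],"turn": 0},
    {"grip": 100,"xyz": [0,0,0.8],"turn": 0},
    {"grip": 100,"xyz": [0,0,0.35],"turn": 0},
    {"grip": 100,"xyz": [0,0,0.15],"turn": 0},
    {"grip": 100,"xyz": [0,0,0],"turn": 0},
    {"grip": 100,"xyz": [0,0,0],"turn": 0},
  ],
)

```text
time_s: 29.5
tool_pos: [0.4489, 0.0978, 0.0449]
eef_rot: [2.221, 2.22, 0.002]
wrist_force: [-0.3, -0.6, 1.1]
finger_gap: 0.996
```

Request:
arm_command(
  commands=[
    {"grip": 0,"xyz": [0,0,0],"turn": 0},
    {"grip": 0,"xyz": [0,0,0],"turn": 0},
    {"grip": 0,"xyz": [0,0,0],"turn": 0},
    {"grip": 0,"xyz": [0,0,0],"turn": 0},
    {"grip": 0,"xyz": [0,0,0],"turn": 0},
    {"grip": 0,"xyz": [0,0,0],"turn": 0},
    {"grip": 0,"xyz": [0,0,0],"turn": 0},
    {"grip": 0,"xyz": [0,0,0],"turn": 0},
  ],
)

```text
time_s: 30.3
tool_pos: [0.4483, 0.0977, 0.0447]
eef_rot: [2.221, 2.221, 0.002]
wrist_force: [-0.8, 0.4, 5.4]
finger_gap: 0.437
```

Request:
arm_command(
  commands=[
    {"grip": 0,"xyz": [0,0,-0.2],"turn": 0},
    {"grip": 0,"xyz": [0,0,-0.6],"turn": 0},
    {"grip": 0,"xyz": [0,0,-0.9],"turn": 0},
    {"grip": 0,"xyz": [0,0,-0.9],"turn": 0},
    {"grip": 0,"xyz": [0,0,-0.9],"turn": 0},
    {"grip": 0,"xyz": [0,0,-0.7],"turn": 0},
    {"grip": 0,"xyz": [0,0,-0.3],"turn": 0},
    {"grip": 0,"xyz": [0,0,0],"turn": 0},
  ],
)

```text
time_s: 31.1
tool_pos: [0.4486, 0.0978, 0.18]
eef_rot: [2.221, 2.22, 0.003]
wrist_force: [-0.0, -0.1, -1.5]
finger_gap: 0.436
```

Request:
arm_command(
  commands=[
    {"grip": 0,"xyz": [-0.3,0.3,0],"turn": 0},
    {"grip": 0,"xyz": [-0.5,0.5,0],"turn": 0},
    {"grip": 0,"xyz": [-0.7,0.7,0],"turn": 0},
    {"grip": 0,"xyz": [-0.7,0.7,0],"turn": 0},
    {"grip": 0,"xyz": [-0.7,0.7,0],"turn": 0},
    {"grip": 0,"xyz": [-0.7,0.7,0],"turn": 0},
    {"grip": 0,"xyz": [-0.6,0.6,0],"turn": 0},
    {"grip": 0,"xyz": [-0.5,0.5,0],"turn": 0},
    {"grip": 0,"xyz": [-0.33,0.38,0],"turn": 0},
    {"grip": 0,"xyz": [-0.2,0.2,0],"turn": 0},
  ],
)

```text
time_s: 32.1
tool_pos: [0.6064, -0.0611, 0.1764]
eef_rot: [-2.222, -2.218, 0.004]
wrist_force: [0.2, -0.2, -1.2]
finger_gap: 0.434
```

Request:
arm_command(
  commands=[
    {"grip": 0,"xyz": [0,0,0],"turn": 0},
    {"grip": 0,"xyz": [0,0,0.4],"turn": 0},
    {"grip": 0,"xyz": [0,0,0.8],"turn": 0},
    {"grip": 0,"xyz": [0,0,0.7],"turn": 0},
    {"grip": 0,"xyz": [0,0,0.3],"turn": 0},
    {"grip": 0,"xyz": [0,0,0],"turn": 0},
    {"grip": 0,"xyz": [0,0,0],"turn": 0},
  ],
)

```text
time_s: 32.8
tool_pos: [0.6063, -0.059, 0.1135]
eef_rot: [2.221, 2.221, 0.001]
wrist_force: [0.1, 0.3, -0.9]
finger_gap: 0.436
```

Same descent as before (0.1135 to about 0.057).

Request:
arm_command(
  commands=[
    {"grip": 0,"xyz": [0,0,0.4],"turn": 0},
    {"grip": 0,"xyz": [0,0,0.6],"turn": 0},
    {"grip": 0,"xyz": [0,0,0.4],"turn": 0},
    {"grip": 0,"xyz": [0,0,0.2],"turn": 0},
    {"grip": 0,"xyz": [0,0,0.1],"turn": 0},
    {"grip": 0,"xyz": [0,0,0.06],"turn": 0},
    {"grip": 0,"xyz": [0,0,0.05],"turn": 0},
    {"grip": 0,"xyz": [0,0,0.05],"turn": 0},
    {"grip": 0,"xyz": [0,0,0],"turn": 0},
    {"grip": 0,"xyz": [0,0,0],"turn": 0},
  ],
)

```text
time_s: 33.8
tool_pos: [0.6064, -0.0594, 0.0575]
eef_rot: [2.222, 2.221, 0.0]
wrist_force: [-0.1, 1.2, -1.1]
finger_gap: 0.432
```

Request:
arm_command(
  commands=[
    {"grip": 0,"xyz": [0,0,0.03],"turn": 0},
    {"grip": 0,"xyz": [0,0,0],"turn": 0},
    {"grip": 0,"xyz": [0,0,0],"turn": 0},
  ],
)

```text
time_s: 34.1
tool_pos: [0.6065, -0.0594, 0.0567]
eef_rot: [2.221, 2.221, 0.001]
wrist_force: [0.1, -0.6, 1.5]
finger_gap: 0.434
```

Contact (the force changed from -1.1 to +1.5 N). Release and rise.

Request:
arm_command(
  commands=[
    {"grip": 0,"xyz": [0,0,0.01],"turn": 0},
    {"grip": 47,"xyz": [0,0,0],"turn": 0},
    {"grip": 52,"xyz": [0,0,0],"turn": 0},
    {"grip": 60,"xyz": [0,0,0],"turn": 0},
    {"grip": 80,"xyz": [0,0,0],"turn": 0},
    {"grip": 100,"xyz": [0,0,0],"turn": 0},
    {"grip": 100,"xyz": [0,0,0],"turn": 0},
    {"grip": 100,"xyz": [0,0,0],"turn": 0},
    {"grip": 100,"xyz": [0,0,-0.3],"turn": 0},
    {"grip": 100,"xyz": [0,0,-0.7],"turn": 0},
  ],
)

```text
time_s: 35.1
tool_pos: [0.6046, -0.0592, 0.0847]
eef_rot: [-2.219, -2.219, 0.004]
wrist_force: [0.2, 1.1, 0.6]
finger_gap: 1.0
```

Request:
arm_command(
  commands=[
    {"grip": 100,"xyz": [0,0,-1],"turn": 0},
    {"grip": 100,"xyz": [0,0,-1],"turn": 0},
    {"grip": 100,"xyz": [0,0,-1],"turn": 0},
    {"grip": 100,"xyz": [0,0,-0.5],"turn": 0},
    {"grip": 100,"xyz": [0,-0.6,-0.2],"turn": 0},
    {"grip": 100,"xyz": [0,-1,0],"turn": 0},
    {"grip": 100,"xyz": [0,-1,0],"turn": 0},
    {"grip": 100,"xyz": [0,-1,0],"turn": 0},
    {"grip": 100,"xyz": [0,-0.7,0],"turn": 0},
    {"grip": 100,"xyz": [0,0,0],"turn": 0},
  ],
)

```text
time_s: 36.1
tool_pos: [0.4748, -0.0592, 0.198]
eef_rot: [-2.222, -2.22, 0.001]
wrist_force: [0.0, 0.8, 0.9]
finger_gap: 1.003
```

Request:
arm_command(
  commands=[
    {"grip": 100,"xyz": [-0.6,-0.3,0],"turn": 0},
    {"grip": 100,"xyz": [-1,-0.5,0],"turn": 0},
    {"grip": 100,"xyz": [-1,-0.5,0],"turn": 0},
    {"grip": 100,"xyz": [-1,-0.5,0],"turn": 0},
    {"grip": 100,"xyz": [-1,-0.5,0],"turn": 0},
    {"grip": 100,"xyz": [-1,-0.5,0],"turn": 0},
    {"grip": 100,"xyz": [-1,-0.5,0],"turn": 0},
    {"grip": 100,"xyz": [-0.5,-0.3,0],"turn": 0},
    {"grip": 100,"xyz": [0,0,0],"turn": 0},
    {"grip": 100,"xyz": [0,0,0],"turn": 0},
  ],
)

```text
time_s: 37.1
tool_pos: [0.3699, -0.2727, 0.1973]
eef_rot: [2.222, 2.219, 0.001]
wrist_force: [-0.3, -1.3, 0.2]
finger_gap: 1.004
```

Run:
```python
from plant import env
from h import *
s=env.sense();print(s['tool_pos'],s['time_s'])
t0=np.load('top0.npz')['pixels']
t=env.get_image('top');a=t['pixels'];e=env.get_image('side')['pixels']
cv2.imwrite('pics/f.png',np.hstack([cv2.resize(a[90:310,80:480],(420,231)),np.pad(cv2.resize(e[90:400,20:420],(371,288)),((0,0),(0,0),(0,0)))[:231]])[:,:,::-1]) if 0 else cv2.imwrite('pics/f.png',np.vstack([cv2.resize(a[90:310,80:480],(540,297)),cv2.resize(e[90:310,60:460],(540,297))])[:,:,::-1])
for n,(u0,v0,u1,v1) in dict(numpad=(138,130,190,187),box=(336,142,386,198),spool=(354,236,384,262),driver=(270,218,288,290),tweezers=(182,238,198,302)).items():
    A,B=[cv2.cvtColor(x[v0:v1,u0:u1],cv2.COLOR_RGB2GRAY).astype(np.float32) for x in(t0,a)]
    print(n,np.round(cv2.phaseCorrelate(A,B),2).tolist() if 0 else cv2.phaseCorrelate(A,B),np.abs(A-B).mean().round(2))
```

```text
[ 0.36985076 -0.2727277   0.19733589] 37.1
numpad ((-0.011584284694244218, 0.026337883950027674), 0.9932017683982849) 1.3
box ((0.02397182013630683, 0.08095794576847481), 0.9405096317927043) 1.88
spool ((0.0018048405798083422, 0.3577909785248785), 0.9375318397710353) 1.34
driver ((-0.18411980819722373, -0.15946979823328888), 0.7706621918413374) 2.97
tweezers ((0.029379658918940343, 0.014882432252935729), 0.9999060723930597) 1.36
```

View pics/f.png

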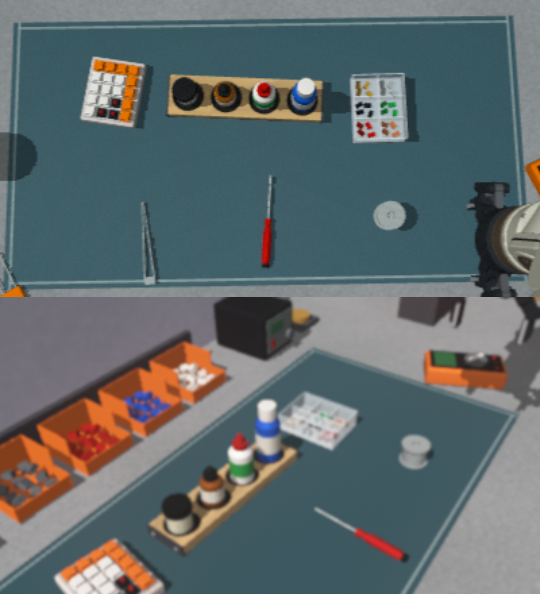

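The picture shows the pot, dropper, flux and cleaner upright in order from the number pad. The other items sit within 0.4 px of where they started, and the small differences at the spool and screwdriver fit the bottles' shadows having gone. The arm is clear.

```bash
python3 -c "
from plant import env
print(env.close_job())"
```

```text
the job is handed in; nothing more can be done
None
```

The four bottles are in the rack, and I handed the job in at about 37 s of the 91 s allowed. Starting at the number-pad (+y) end the order is pot, dropper, flux, cleaner. Each was lowered to its well floor before I opened the gripper, and the highest wrist force I saw in the readings was about 7 N.

- **Bottles:** in the last top and side pictures all four stand upright in their own wells, with the arm well clear.
- **Items not to be shifted:** between the first and last top views, the number pad, parts box and tweezers shifted by less than 0.1 px, the screwdriver by about 0.25 px and the spool by about 0.36 px (0.7 mm). I put the last two down to the bottles' shadows having gone, since nothing came near either item, but I did not check that separately.
- **Disagreement:** the top and side cameras disagreed by about 4 mm on the bottle positions. I used their average for the bottles and shifted the wells, which were measured only from the top, by half the difference. The wrist camera agreed with both to about 1–2 mm.

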